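# Feel the free play of a brake lever and lock it at mid-play

### The job

A trailer brake lever is clamped in the fixture on the parts counter. Take it by its upright post and gently feel its free play, swinging it first to the robot's left until it begins to resist and then to the right until it begins to resist, never forcing it on beyond the first firm resistance. Then bring it back to the middle of that play, take the locking pin from its stand and seat it fully home, without forcing it, through the hole in the lever into the hidden hole below; let go and leave the other things on the counter alone.

Things in the scene. Friction and masses are not known exactly. Their poses are not given: they have to be found in the camera images.
- lever (a joint): Swing of the lever about its upright pivot, rad: 0 = square to the fixture, positive = post swung to the robot's left (fixture +y). It stays where left (dry friction, about 1 N at the post). It starts inside its free play; the play's middle is anywhere within 0.12 rad of 0, and resistance begins somewhere between 0.10 and 0.35 rad on each side of 0.
- pivot (a point): Lever's pivot axis at the lever's upper face, 56 mm above the counter; axes of the fixed fixture: grey plate 220 x 220 x 12 mm and, under the lever, a bare steel disc 220 mm across, its top 40 mm above the counter. The lever runs from the pivot along the fixture's -x, towards the robot; its pivot boss rises 22 mm above the upper face.
- post (a point): Middle of the upright steel post near the lever's free end, 130 mm from the pivot: 16 mm diameter, 45 mm tall, standing on the lever's upper face; this point is 24 mm above that face. It may be gripped from above and turns easily between the fingers.
- lever_hole (a point): Mouth of the 14 mm hole in the lever, 75 mm from the pivot towards the post, in the upper face of a pad 54 mm long, 76 mm wide, 12 mm thick. Hidden in the disc, 4 mm under the lever, is a chamfered 15 mm hole, in line only when the lever stands half-way (within 2 mm at the hole) between the points where it begins to resist left and right.
- pin_head (a point): Centre of the pin's black round head, 22 mm diameter, 42 mm tall; z along the pin, up. Below it a 12 mm steel shank, 30 mm long, tapered tip 51 mm below this point. It stands loose in its stand, 90 g. Home, the head rests on the lever and this point is 21 mm above the hole's mouth; with the lever out of place the tip lands on the disc and the pin stays 14 mm high.
- stand: Fixed grey metal block 60 x 60 x 40 mm with a 15 mm hole, 33 mm deep, in which the pin stands, head on top. Origin under its centre. It may be to the left or to the right of the fixture.
- drive: Mechanism hidden by the disc; fixed, origin on the pivot axis at counter level; its pose tells nothing of the play. At either end of the play it yields like a spring, alike both ways: about 0.85 N more at the post per mm of travel. 3 to 6 N over the free drag, held for half a second, is a clear feel; over about 14 N is forcing it.
- lamp: Loose bystander: red and black tail lamp 70 x 100 x 55 mm, on the side of the fixture opposite to the pin's stand.
- bin: Loose bystander: open blue bin 80 x 100 x 60 mm, left of the fixture.
- bearing: Loose bystander: steel bearing ring 52 mm diameter, 18 mm tall, right of the fixture.
- pin: The locking pin itself; origin at the tip of its shank, z up along it. See pin_head.
Things that resemble listed ones, but are neither listed nor needed, are in the scene too. There is more than one size of the pin; the job needs the largest.

How it is judged:
By the outcome, as a careful person would: the job done as asked, in the order asked, and still so for the second after the job is handed in, with the robot touching nothing.
It also fails if it takes over 62 s, if anything falls off the work surface, if the arm or the gripper's body presses on something with over 40 N, if the wrist force passes 120 N, or if a joint passes its speed limit or range.

### The arm

A 6-joint arm with a two-finger parallel gripper is mounted at the origin on the work surface. World frame = base frame: x ahead of the robot, y to its left, z up, the work surface at z = 0. Lengths are in m, angles in degrees, forces in N, time in s.
With the tool pointing down it reaches from about 0.3 to 0.75 m from the base axis. Payload 8.5 kg.
Tool frame: the origin (TCP) lies midway between the tips of the shut fingers; the grasp point (between the pads) lies 19 mm behind it (env.tcp_to_grasp is the z of the grasp point in the tool frame, in m); z points along the fingers, y is the line along which they close (so a half turn about z gives the same grasp; the last joint's range is limited). The gripper opens to 85 mm and grips with 20 to 120 N. Pads are 22 mm wide; open, the fingers measure 114 mm over their backs; the gripper's body (76 mm by 85 mm) begins 54 mm behind the grasp point. The pads swing forward as they close: fully open they stand 13 mm farther back than shut.
Start: joints at [61.461, 21.807, 74.336, -0, 83.858, -12.336], TCP at [0.153, 0.528, 0.231] pointing down, gripper open.
Joint ranges: [-178.18, 178.18], [-50.72, 133.34], [12.68, 142.11], [-81.47, 261.47], [9.98, 163.14], [-165.26, 165.26]. Speed limits (degrees/s): [136.94, 136.94, 180, 180, 180, 180].

### API

Orientations are given as a 3x3 rotation matrix whose columns are the frame's x, y, z axes.
In Python, from rig import env, imaging, job, models gives the robot as it stands. The module is installed in compiled form; this text tells all that it offers.
- The arm moves only by the tool jog_arm, never from a script. Its argument "plan" is text: rows parted by semicolons, each of 7 numbers parted by spaces: the turn, a rotation vector about the tool's x, y, z in degrees, then the shift along the tool's x, y, z in cm, then the closure in counts, from 0 (fully open) to 255 (shut). In form: rx ry rz x y z claw; .... A call has 1 to 10 rows; each row shifts and turns the commanded pose from where the row before left it, along the tool's axes as they then stand; what a row does not reach is not made up. A row lasts 1/12 s, in which the tool goes at most 41.7 mm and 7.16 degrees, less where a joint would pass 70% of its speed; a pose out of reach is approached as far as the arm can. A call with a gripper value outside its range is refused whole. The fingers move at their own pace and stop on an object; "grip_force" is the grip in N (left out, the last holds). Time passes only in rows, so rows that do not move let the fingers close. It gives the time, the measured TCP pose, the force, the opening and the grip force at its end, in the units of the state.
- env.observe(): the state, without advancing time (a new reading comes with each control period).
- imaging.get_image(name): name is "scene" or "top"; returns a dict with "pixels" (480x640x3 uint8, red, green, blue), "depth" (480x640 float32, m along the optical axis (not along the pixel's ray), 0 where there is no reading), "fov_y" (degrees; the focal length in pixels is half the picture's height over the tangent of half this angle, whatever the lens; pixels are square), "cx", "cy" (the principal point, pixels), "world_from_camera" (4x4, takes a point from camera to world coordinates). Camera axes: x right, y down, z forward; pixel columns grow to the right and rows downward; lengths in m; the calibration is good to about 2 mm. A picture is of the moment at which its call begins.
- job.close_job(): hands the job in; it is judged then, once.
Trained networks look in the newest picture that a camera, given by its name, has taken for a name from the list of things; names that differ only in an ending like _2 or _b are one class to them, and where a whole thing is asked for, a point or a joint stands for the part that bears it (a point fixed in the world has none). Each returns a list of dicts, best first, with "confidence" (0 to 1); they miss things now and then, are a little off and sometimes report something else, mostly with a low value. They report only what shows in the picture. A call takes as long as a camera call. They do not tell look-alikes from the thing itself.
- models.outline_of(camera, query): "region" (480x640 bool, what is visible of it) and "bbox" ([centre column, centre row, width, height] in pixels, round what is visible of it).
- models.tip_of(camera, query): "at" ([column, row] in pixels: a listed point, or the origin of a listed thing).
The state is a dict: "time_s": time; "q": joint angles; "qvel": joint speeds; "joint_efforts": joint torques, N m; "position": TCP position; "tool_rot": TCP orientation; "ft_force": force on the tool from outside, world axes, zero at the start; "wrist_torque": the same for the moment, N m; "grip_width": finger opening in m; "gripper_force": force on a finger pad.
Only numpy, scipy, OpenCV 4.12 (cv2) and the standard library are available. Lean on these libraries where they do the work, as an engineer would, in place of code of your own. Each camera call takes 0.05 s, during which the arm holds its last target. There are 200 camera calls.

## Working session

There is one attempt and no reset: what is moved stays moved. The work goes in short steps, Python scripts to look and compute and a tool call to move; the robot and the scene stay as the last step left them, time stands still between calls to the robot, and variables do not carry over. Pictures are saved under pics/ and viewed, at most 10 in all, crops included, and the job is handed in when it is done.

Besides the shell and the picture viewer there is one more tool, called after "Request:" as a command line: name --argument value ..., lists and objects as JSON in quotes. jog_arm: Moves the arm, as the interface text tells. Its arguments: {"type":"object","properties":{"plan":{"type":"string"},"grip_force":{"type":"number"}},"required":["plan"]}

```bash
mkdir -p pics; cat > h.py <<'E'
import numpy as np, cv2
from rig import env, imaging, job, models
def shot(n): return imaging.get_image(n)
def world(im,u,v,z=None):
    h,w=im["depth"].shape; f=h/2/np.tan(np.radians(im["fov_y"]/2))
    T=np.array(im["world_from_camera"]); ray=np.array([(u-im["cx"])/f,(v-im["cy"])/f,1.])
    if z is None:
        d=im["depth"][int(round(v)),int(round(u))]; return T[:3,:3]@(ray*d)+T[:3,3]
    r=T[:3,:3]@ray; return T[:3,3]+r*(z-T[2,3])/r[2]
def save(im,name,crop=None,s=1):
    p=im["pixels"][...,::-1]
    if crop: x0,y0,x1,y1=crop; p=p[y0:y1,x0:x1]
    cv2.imwrite("pics/"+name,cv2.resize(p,None,fx=s,fy=s,interpolation=cv2.INTER_CUBIC))
E
python3 - <<'E'
from h import *
np.set_printoptions(precision=3,suppress=True)
for c in("top","scene"):
    im=shot(c); save(im,c+"0.png"); print(c,im["fov_y"],np.array(im["world_from_camera"]))
    for q in("pivot","post","lever_hole","pin_head","stand","lamp","bin","bearing"):
        for r in models.tip_of(c,q)[:4]:
            u,v=r["at"]; print(q,round(r["confidence"],2),np.round([u,v]),world(im,u,v))
s=env.observe(); print(s["time_s"],s["position"],s["tool_rot"],s["ft_force"],s["grip_width"],env.tcp_to_grasp)
E
```

```text
top 52.009463751091104 [[ 0.023 -0.989  0.143  0.39 ]
 [-1.    -0.025 -0.018  0.015]
 [ 0.021 -0.143 -0.99   1.004]
 [ 0.     0.     0.     1.   ]]
pivot 0.66 [318. 188.] [0.622 0.002 0.077]
post 0.86 [300. 253.] [0.492 0.033 0.098]
lever_hole 0.9 [310. 228.] [0.546 0.016 0.054]
pin_head 0.63 [202. 274.] [0.451 0.222 0.052]
pin_head 0.5 [157. 276.] [0.445 0.298 0.08 ]
pin_head 0.39 [149. 318.] [0.366 0.32  0.042]
stand 0.58 [169. 274.] [0.45  0.288 0.038]
stand 0.36 [168. 276.] [0.448 0.288 0.04 ]
lamp 0.8 [452. 275.] [ 0.462 -0.264  0.052]
bin 0.65 [181. 180.] [0.648 0.287 0.001]
bearing 0.7 [449. 193.] [ 0.638 -0.274  0.003]
scene 56.273725314528534 [[-0.708  0.385 -0.592  0.977]
 [ 0.706  0.357 -0.612  0.478]
 [-0.025 -0.851 -0.524  0.502]
 [ 0.     0.     0.     1.   ]]
pivot 0.61 [267. 292.] [0.631 0.014 0.065]
post 0.98 [333. 254.] [0.503 0.04  0.087]
lever_hole 0.74 [307. 278.] [0.544 0.016 0.047]
lever_hole 0.7 [487. 356.] [0.486 0.32  0.031]
lever_hole 0.31 [335. 255.] [0.499 0.04  0.083]
pin_head 0.96 [491. 323.] [0.459 0.306 0.066]
pin_head 0.74 [531. 313.] [0.376 0.331 0.049]
pin_head 0.66 [438. 309.] [0.457 0.221 0.043]
stand 0.68 [484. 352.] [0.49  0.317 0.038]
stand 0.27 [174. 261.] [ 0.654 -0.252  0.014]
lamp 0.7 [488. 349.] [0.483 0.319 0.041]
lamp 0.63 [245. 230.] [ 0.49  -0.232  0.025]
bin 0.85 [399. 432.] [0.689 0.313 0.055]
bin 0.4 [308. 275.] [0.543 0.018 0.054]
bearing 0.7 [489. 324.] [0.462 0.304 0.066]
bearing 0.61 [173. 261.] [ 0.657 -0.251  0.017]
0.9 [0.153 0.528 0.231] [[-0.96   0.279 -0.   ]
 [ 0.279  0.96   0.   ]
 [ 0.    -0.    -1.   ]] [-0.554  0.853  0.601] 0.0854642805305292 -0.0187
```

View images.

```bash
python3 - <<'E'
import cv2,numpy as np
t=cv2.imread("pics/top0.png")
cv2.imwrite("pics/t1.png",cv2.resize(t[140:360,110:490],None,fx=2.1,fy=2.1,interpolation=cv2.INTER_CUBIC))
s=cv2.imread("pics/scene0.png")
cv2.imwrite("pics/s1.png",cv2.resize(s[180:440,200:600],None,fx=2,fy=2,interpolation=cv2.INTER_CUBIC))
E
```

```text
(no output)
```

View pics/t1.png

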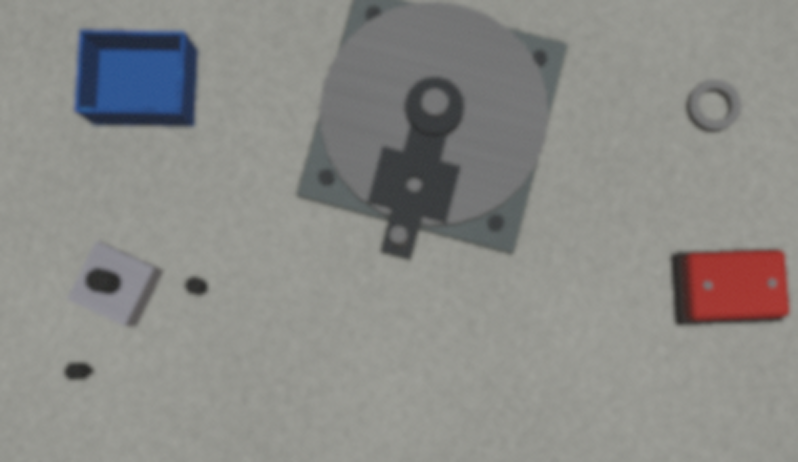

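View pics/s1.png

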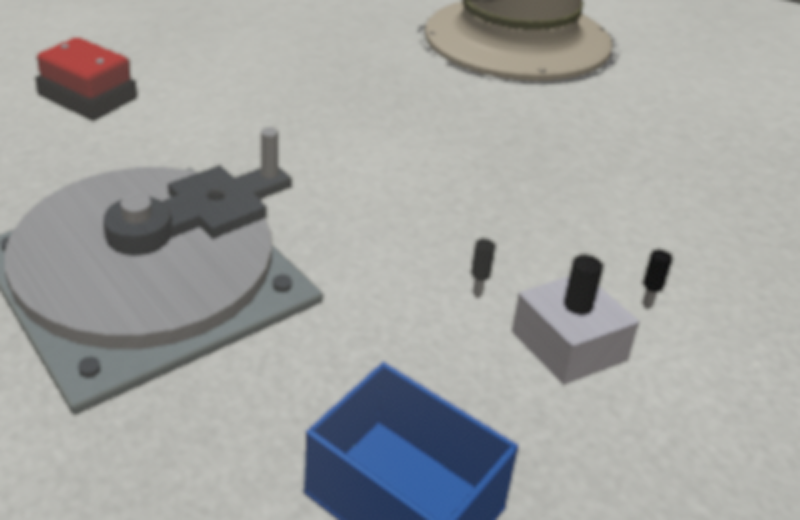

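The top view shows the lever with its post at (300,251) and the boss at (317,188). There are three pins: one in the stand at scene (491,322), and two smaller ones loose at (441,309) and (529,313). The one in the stand fits because it has the biggest head and stands in the grey block. The scene crop above is the enlarged confirmation.

```bash
python3 - <<'E'
from h import *
np.set_printoptions(precision=4,suppress=True)
def cloud(im):
    h,w=im["depth"].shape; f=h/2/np.tan(np.radians(im["fov_y"]/2)); T=np.array(im["world_from_camera"])
    u,v=np.meshgrid(np.arange(w),np.arange(h)); d=im["depth"]
    P=np.stack([(u-im["cx"])/f*d,(v-im["cy"])/f*d,d],-1)@T[:3,:3].T+T[:3,3]
    P[d==0]=np.nan; return P
for c in("top","scene"):
    im=shot(c); np.savez(c+".npz",**{k:im[k] for k in im}); P=cloud(im).reshape(-1,3)
    def rep(n,x,y,r,z0,z1):
        m=(np.hypot(P[:,0]-x,P[:,1]-y)<r)&(P[:,2]>z0)&(P[:,2]<z1); Q=P[m]
        if len(Q): print(c,n,len(Q),"mean",Q.mean(0),"mid",(Q.min(0)+Q.max(0))/2,"ext",np.ptp(Q,axis=0),"zmax",Q[:,2].max())
    rep("post",.492,.035,.03,.07,.12); rep("posttop",.492,.035,.03,.094,.12); rep("boss",.622,.004,.04,.07,.09)
    rep("head",.455,.30,.03,.05,.1); rep("headtop",.455,.30,.03,.075,.1); rep("standtop",.455,.30,.06,.034,.045)
    rep("small1",.455,.221,.03,.02,.1); rep("small2",.37,.325,.03,.02,.1); rep("disc",.622,.004,.13,.035,.045)
    for q in("pivot","post","lever_hole","pin_head"):
        r=models.tip_of(c,q)[0]; z={"pivot":.056,"post":.08,"lever_hole":.056,"pin_head":.061}[q]
        print(q,np.array(r["at"]),world(im,*r["at"],z))
E
```

```text
top post 73 mean [0.4945 0.0346 0.0964] mid [0.4953 0.0348 0.0875] ext [0.015  0.0152 0.0327] zmax 0.1038265206507677
top posttop 61 mean [0.4953 0.0347 0.0994] mid [0.4954 0.0347 0.1001] ext [0.015  0.0149 0.0075] zmax 0.1038265206507677
top boss 126 mean [0.6213 0.0052 0.077 ] mid [0.6213 0.0049 0.0763] ext [0.0238 0.0215 0.0096] zmax 0.08116076062219424
top head 156 mean [0.4501 0.2989 0.0754] mid [0.4505 0.3015 0.0677] ext [0.021  0.0219 0.0345] zmax 0.08495785944022305
top headtop 113 mean [0.4504 0.3009 0.0804] mid [0.4506 0.3016 0.08  ] ext [0.0208 0.0217 0.0099] zmax 0.08495785944022305
top standtop 811 mean [0.4503 0.2996 0.0387] mid [0.4508 0.3009 0.0395] ext [0.0771 0.077  0.0109] zmax 0.044972911693432316
top small1 83 mean [0.4496 0.2201 0.0483] mid [0.4497 0.2219 0.0397] ext [0.0156 0.0158 0.033 ] zmax 0.056240788635569805
top small2 100 mean [0.3697 0.3236 0.0471] mid [0.3694 0.3258 0.0415] ext [0.0152 0.0165 0.0322] zmax 0.057573630375270524
top disc 7026 mean [0.6317 0.0027 0.039 ] mid [0.622  0.0053 0.0399] ext [0.2183 0.2182 0.0098] zmax 0.04486617495136214
pivot [
[... 763 characters left out ...]
max 0.08396015467361306
scene standtop 1097 mean [0.4598 0.306  0.0398] mid [0.4558 0.3019 0.0395] ext [0.0689 0.0783 0.011 ] zmax 0.04497628929185388
scene small1 218 mean [0.4547 0.2248 0.0427] mid [0.4517 0.2235 0.0382] ext [0.0184 0.0164 0.0359] zmax 0.05612071949450198
scene small2 247 mean [0.3749 0.328  0.0426] mid [0.3711 0.3268 0.0384] ext [0.0173 0.0168 0.0361] zmax 0.05645182099600915
scene disc 7090 mean [0.6468 0.0193 0.04  ] mid [0.6224 0.0058 0.04  ] ext [0.2199 0.221  0.0099] zmax 0.04496454703590236
pivot [270.  291.6] [0.6205 0.0085 0.056 ]
post [332.2 255.5] [0.4993 0.0342 0.08  ]
lever_hole [309.  277.6] [0.5495 0.0272 0.056 ]
pin_head [492.2 324.1] [0.4544 0.3063 0.061 ]
```

Request:
jog_arm --plan "0 0 0 -2.33 -1.89 0.2 100;0 0 0 -2.33 -1.89 0.2 100;0 0 0 -2.33 -1.89 0.2 100;0 0 0 -2.33 -1.89 0.2 100;0 0 0 -2.33 -1.89 0.2 100;0 0 0 -2.33 -1.89 0.2 100;0 0 0 -2.33 -1.89 0.2 100;0 0 0 -2.33 -1.89 0.2 100;0 0 0 -2.33 -1.89 0.2 100;0 0 0 -2.33 -1.89 0.2 100" --grip_force 30

```text
time_s: 2.23
position: [0.3251, 0.2804, 0.2114]
tool_rot: [[-0.96, 0.279, 0.0], [0.279, 0.96, 0.0], [-0.0, 0.0, -1.0]]
ft_force: [0.3, 0.7, 0.8]
grip_width: 0.0517
gripper_force: 0.0
```

Request:
jog_arm --plan "0 0 0 -2.33 -1.89 0.4 100;0 0 0 -2.33 -1.89 0.4 100;0 0 0 -2.33 -1.89 0.4 100;0 0 0 -2.33 -1.89 0.4 100;0 0 0 -2.33 -1.89 0.4 100;0 0 0 -2.33 -1.89 0.4 100;0 0 0 -2.33 -1.89 0.4 100;0 0 0 -2.33 -1.89 0.4 100;0 0 0 -2.33 -1.89 0.4 100;0 0 0 0 0 0 100"

```text
time_s: 3.07
position: [0.4809, 0.0561, 0.1746]
tool_rot: [[-0.959, 0.283, 0.001], [0.283, 0.959, -0.001], [-0.001, -0.001, -1.0]]
ft_force: [0.2, -0.3, 0.1]
grip_width: 0.0519
gripper_force: 0.0
```

Request:
jog_arm --plan "0 0 0 -1 -0.8 0 100;0 0 0 -1 -0.8 0 100;0 0 0 0 0 2 100;0 0 0 0 0 2 100;0 0 0 0 0 2 100;0 0 0 0 0 2 100;0 0 0 0 0 1.5 100;0 0 0 0 0 1.3 100;0 0 0 0 0 0 100"

```text
time_s: 3.82
position: [0.4923, 0.039, 0.0655]
tool_rot: [[-0.96, 0.278, -0.004], [0.278, 0.96, 0.001], [0.004, -0.0, -1.0]]
ft_force: [-0.4, 0.2, -0.0]
grip_width: 0.0519
gripper_force: 0.0
```

Request:
jog_arm --plan "0 0 0 -0.4 -0.25 0 100;0 0 0 0 0 0 140;0 0 0 0 0 0 255;0 0 0 0 0 0 255;0 0 0 0 0 0 255;0 0 0 0 0 0 255;0 0 0 0 0 0 255;0 0 0 0 0 0 255" --grip_force 30

```text
time_s: 4.48
position: [0.4967, 0.0352, 0.0681]
tool_rot: [[-0.96, 0.279, 0.002], [0.279, 0.96, -0.0], [-0.002, 0.0, -1.0]]
ft_force: [-1.1, 0.1, 6.0]
grip_width: 0.0154
gripper_force: 29.2
```

Request:
jog_arm --plan "0 0 0.88 0.01 0.2 0 255;0 0 0.88 0.01 0.2 0 255;0 0 0.88 0.01 0.2 0 255;0 0 0.88 0.01 0.2 0 255;0 0 0.88 0.01 0.2 0 255;0 0 0.88 0.01 0.2 0 255"

```text
time_s: 4.98
position: [0.5, 0.0468, 0.0682]
tool_rot: [[-0.93, 0.367, 0.002], [0.367, 0.93, -0.001], [-0.002, 0.0, -1.0]]
ft_force: [-0.1, -1.3, 5.8]
grip_width: 0.015
gripper_force: 29.2
```

Request:
jog_arm --plan "0 0 0.66 0.01 0.15 -0.1 255;0 0 0.66 0.01 0.15 -0.1 255;0 0 0.66 0.01 0.15 0 255;0 0 0.66 0.01 0.15 0 255;0 0 0 0 0 0 255"

```text
time_s: 5.4
position: [0.502, 0.0523, 0.0684]
tool_rot: [[-0.912, 0.409, 0.0], [0.409, 0.912, -0.0], [-0.001, -0.0, -1.0]]
ft_force: [7.6, -1.9, -13.7]
grip_width: 0.0149
gripper_force: 30.5
```

Request:
jog_arm --plan "0 0 0 -0.04 0 0.13 255;0 0 0 0 0 0 255;0 0 0 0 0 0 255"

```text
time_s: 5.65
position: [0.502, 0.0524, 0.0682]
tool_rot: [[-0.913, 0.409, 0.001], [0.409, 0.913, -0.0], [-0.001, 0.0, -1.0]]
ft_force: [1.4, -0.9, 0.9]
grip_width: 0.0149
gripper_force: 32.0
```

Request:
jog_arm --plan "0 0 0.66 0 0.15 0 255;0 0 0.66 0 0.15 0 255;0 0 0.66 0 0.15 0 255;0 0 0 0 0 0 255"

```text
time_s: 5.98
position: [0.5038, 0.0568, 0.0682]
tool_rot: [[-0.898, 0.441, 0.0], [0.441, 0.898, 0.0], [-0.0, 0.0, -1.0]]
ft_force: [0.3, 0.6, 3.0]
grip_width: 0.0153
gripper_force: 32.2
```

Request:
jog_arm --plan "0 0 0.66 0.01 0.15 0 255;0 0 0.66 0 0.15 0 255;0 0 0.66 0.01 0.15 0 255;0 0 0 0 0 0 255"

```text
time_s: 6.32
position: [0.5057, 0.0609, 0.0682]
tool_rot: [[-0.882, 0.471, 0.0], [0.471, 0.882, 0.0], [-0.0, 0.0, -1.0]]
ft_force: [0.2, 0.4, 5.0]
grip_width: 0.0152
gripper_force: 32.4
```

Request:
jog_arm --plan "0 0 0.66 0.01 0.15 -0.02 255;0 0 0.66 0 0.15 -0.02 255;0 0 0.66 0.01 0.15 0 255;0 0 0 0 0 0 255"

```text
time_s: 6.65
position: [0.5076, 0.0649, 0.0682]
tool_rot: [[-0.865, 0.502, -0.0], [0.502, 0.865, 0.0], [0.0, 0.0, -1.0]]
ft_force: [1.8, 0.7, 0.6]
grip_width: 0.0148
gripper_force: 31.9
```

Request:
jog_arm --plan "0 0 0.66 0 0.15 0 255;0 0 0.66 0 0.15 0 255;0 0 0.66 0 0.15 0 255;0 0 0 0 0 0 255"

```text
time_s: 6.98
position: [0.5097, 0.0686, 0.0682]
tool_rot: [[-0.847, 0.531, -0.001], [0.531, 0.847, -0.0], [0.001, -0.0, -1.0]]
ft_force: [-0.2, -1.2, 0.4]
grip_width: 0.0154
gripper_force: 31.8
```

Request:
jog_arm --plan "0 0 0.66 0 0.15 0 255;0 0 0.66 0.01 0.15 0 255;0 0 0 0 0 0 255"

```text
time_s: 7.23
position: [0.5111, 0.0711, 0.0682]
tool_rot: [[-0.835, 0.551, -0.001], [0.551, 0.835, -0.0], [0.001, -0.001, -1.0]]
ft_force: [-1.4, -3.5, -0.5]
grip_width: 0.0149
gripper_force: 31.8
```

Request:
jog_arm --plan "0 0 0.66 0 0.15 0 255;0 0 0.22 0 0.05 0 255;0 0 0 0 0 0 255"

```text
time_s: 7.48
position: [0.512, 0.0726, 0.0682]
tool_rot: [[-0.827, 0.563, -0.001], [0.563, 0.827, -0.0], [0.001, -0.001, -1.0]]
ft_force: [-2.5, -4.4, -0.6]
grip_width: 0.0149
gripper_force: 31.8
```

Request:
jog_arm --plan "0 0 0 0 0 0 255;0 0 0 0 0 0 255;0 0 0 0 0 0 255;0 0 0 0 0 0 255"

```text
time_s: 7.82
position: [0.512, 0.0726, 0.0683]
tool_rot: [[-0.827, 0.563, -0.001], [0.563, 0.827, -0.0], [0.001, -0.001, -1.0]]
ft_force: [-2.6, -5.3, -0.7]
grip_width: 0.015
gripper_force: 31.8
```

Request:
jog_arm --plan "0 0 0 0 0 0 255;0 0 0 0 0 0 255;0 0 0 0 0 0 255"

```text
time_s: 8.07
position: [0.512, 0.0726, 0.0682]
tool_rot: [[-0.827, 0.563, -0.001], [0.563, 0.827, -0.0], [0.001, -0.001, -1.0]]
ft_force: [-2.6, -4.8, -0.9]
grip_width: 0.015
gripper_force: 31.8
```

Request:
jog_arm --plan "0 0 -1.32 -0.015 -0.3 0 255;0 0 -1.32 -0.015 -0.3 0 255;0 0 -1.32 -0.015 -0.3 0 255;0 0 -1.32 -0.015 -0.3 0 255;0 0 -1.32 -0.015 -0.3 0 255;0 0 -1.32 -0.015 -0.3 0 255;0 0 -1.32 -0.015 -0.3 0 255;0 0 -1.32 -0.015 -0.3 0 255;0 0 -1.32 -0.015 -0.3 0 255;0 0 0 0 0 0 255"

```text
time_s: 8.9
position: [0.5006, 0.0486, 0.0683]
tool_rot: [[-0.925, 0.38, 0.0], [0.38, 0.925, 0.001], [0.0, 0.001, -1.0]]
ft_force: [1.7, -2.3, -3.2]
grip_width: 0.0153
gripper_force: 31.5
```

Request:
jog_arm --plan "0 0 -1.32 -0.015 -0.3 0 255;0 0 -1.32 -0.015 -0.3 0 255;0 0 -1.32 -0.015 -0.3 0 255;0 0 -1.32 -0.015 -0.3 0 255;0 0 0 0 0 0 255"

```text
time_s: 9.32
position: [0.4971, 0.0371, 0.0683]
tool_rot: [[-0.956, 0.294, 0.0], [0.294, 0.956, 0.0], [-0.0, 0.001, -1.0]]
ft_force: [2.0, -1.3, -3.7]
grip_width: 0.0146
gripper_force: 31.4
```

Request:
jog_arm --plan "0 0 -0.88 -0.02 -0.2 0.03 255;0 0 -0.88 -0.015 -0.2 0 255;0 0 -0.88 -0.01 -0.2 0 255;0 0 -0.88 -0.01 -0.2 0 255;0 0 0 0 0 0 255"

```text
time_s: 9.73
position: [0.4954, 0.0289, 0.0682]
tool_rot: [[-0.972, 0.234, 0.0], [0.234, 0.972, -0.0], [-0.0, -0.0, -1.0]]
ft_force: [1.3, -0.9, -0.0]
grip_width: 0.0154
gripper_force: 31.8
```

Request:
jog_arm --plan "0 0 -0.88 -0.015 -0.2 0 255;0 0 -0.88 -0.01 -0.2 0 255;0 0 0 0 0 0 255"

```text
time_s: 9.98
position: [0.4947, 0.0249, 0.0682]
tool_rot: [[-0.979, 0.204, 0.0], [0.204, 0.979, -0.0], [-0.0, -0.0, -1.0]]
ft_force: [0.1, -1.1, 0.3]
grip_width: 0.0148
gripper_force: 31.9
```

Request:
jog_arm --plan "0 0 -0.88 -0.015 -0.2 0 255;0 0 -0.66 -0.01 -0.15 0 255;0 0 0 0 0 0 255"

```text
time_s: 10.23
position: [0.4942, 0.0215, 0.0682]
tool_rot: [[-0.984, 0.177, 0.0], [0.177, 0.984, -0.0], [-0.0, -0.0, -1.0]]
ft_force: [0.9, -1.5, 1.4]
grip_width: 0.0149
gripper_force: 32.0
```

Request:
jog_arm --plan "0 0 -0.66 -0.01 -0.15 0 255;0 0 -0.66 -0.01 -0.15 0 255;0 0 0 0 0 0 255"

```text
time_s: 10.48
position: [0.4938, 0.0186, 0.0682]
tool_rot: [[-0.988, 0.155, -0.0], [0.155, 0.988, -0.0], [-0.0, -0.0, -1.0]]
ft_force: [-0.2, -0.9, 2.0]
grip_width: 0.0148
gripper_force: 32.1
```

Request:
jog_arm --plan "0 0 -0.66 -0.01 -0.15 0 255;0 0 -0.66 -0.01 -0.15 0 255;0 0 0 0 0 0 255"

```text
time_s: 10.73
position: [0.4936, 0.0155, 0.0682]
tool_rot: [[-0.991, 0.132, 0.0], [0.132, 0.991, -0.0], [-0.0, -0.0, -1.0]]
ft_force: [0.1, -0.7, 2.7]
grip_width: 0.0146
gripper_force: 32.2
```

Request:
jog_arm --plan "0 0 -0.66 -0.01 -0.15 -0.01 255;0 0 -0.66 -0.01 -0.15 -0.01 255;0 0 0 0 0 0 255"

```text
time_s: 10.98
position: [0.4934, 0.0127, 0.0682]
tool_rot: [[-0.994, 0.109, -0.0], [0.109, 0.994, 0.0], [0.0, 0.0, -1.0]]
ft_force: [2.5, 1.0, 1.2]
grip_width: 0.0152
gripper_force: 32.0
```

Request:
jog_arm --plan "0 0 -0.66 -0.01 -0.15 0 255;0 0 -0.66 -0.01 -0.15 0 255;0 0 0 0 0 0 255"

```text
time_s: 11.23
position: [0.4933, 0.0098, 0.0683]
tool_rot: [[-0.996, 0.086, -0.0], [0.086, 0.996, 0.0], [0.0, 0.0, -1.0]]
ft_force: [0.7, 2.5, -0.2]
grip_width: 0.0149
gripper_force: 31.9
```

Request:
jog_arm --plan "0 0 -0.66 -0.01 -0.15 0 255;0 0 -0.66 -0.01 -0.15 0 255;0 0 0 0 0 0 255"

```text
time_s: 11.48
position: [0.4932, 0.007, 0.0682]
tool_rot: [[-0.998, 0.063, -0.0], [0.063, 0.998, 0.001], [0.0, 0.001, -1.0]]
ft_force: [1.6, 4.2, 1.1]
grip_width: 0.0148
gripper_force: 31.9
```

Request:
jog_arm --plan "0 0 0 0 0 0 255;0 0 0 0 0 0 255;0 0 0 0 0 0 255;0 0 0 0 0 0 255"

```text
time_s: 11.82
position: [0.4932, 0.0071, 0.0682]
tool_rot: [[-0.998, 0.064, -0.0], [0.064, 0.998, 0.001], [0.0, 0.001, -1.0]]
ft_force: [1.5, 4.2, 0.4]
grip_width: 0.0151
gripper_force: 31.9
```

Request:
jog_arm --plan "0 0 0 0 0 0 255;0 0 0 0 0 0 255;0 0 0 0 0 0 255"

```text
time_s: 12.07
position: [0.4932, 0.0071, 0.0682]
tool_rot: [[-0.998, 0.064, -0.0], [0.064, 0.998, 0.0], [0.0, 0.0, -1.0]]
ft_force: [2.0, 5.5, -0.2]
grip_width: 0.0149
gripper_force: 31.9
```

Request:
jog_arm --plan "0 0 -0.4 -0.005 -0.09 0 255;0 0 0 0 0 0 255;0 0 0 0 0 0 255;0 0 0 0 0 0 255"

```text
time_s: 12.4
position: [0.4932, 0.0063, 0.0682]
tool_rot: [[-0.998, 0.057, -0.0], [0.057, 0.998, 0.001], [0.0, 0.001, -1.0]]
ft_force: [1.8, 5.5, -0.4]
grip_width: 0.015
gripper_force: 31.9
```

Request:
jog_arm --plan "0 0 0 0 0 0 255;0 0 0 0 0 0 255;0 0 0 0 0 0 255;0 0 0 0 0 0 255"

```text
time_s: 12.73
position: [0.4932, 0.0063, 0.0682]
tool_rot: [[-0.998, 0.057, -0.0], [0.057, 0.998, 0.001], [0.0, 0.001, -1.0]]
ft_force: [1.7, 6.5, -0.3]
grip_width: 0.0149
gripper_force: 31.9
```

Request:
jog_arm --plan "0 0 1.32 0.012 0.3 0 255;0 0 1.32 0.012 0.3 0 255;0 0 1.32 0.012 0.3 0 255;0 0 1.32 0.012 0.3 0 255;0 0 1.32 0.012 0.3 0 255;0 0 1.32 0.012 0.3 0 255;0 0 1.32 0.012 0.3 0 255;0 0 1.32 0.012 0.3 0 255;0 0 1.32 0.012 0.3 0 255;0 0 1.32 0.012 0.3 0 255"

```text
time_s: 13.57
position: [0.4966, 0.0352, 0.0682]
tool_rot: [[-0.959, 0.284, -0.001], [0.284, 0.959, -0.001], [0.0, -0.001, -1.0]]
ft_force: [0.2, -1.7, 0.8]
grip_width: 0.015
gripper_force: 31.9
```

Request:
jog_arm --plan "0 0 1.1 0.01 0.25 0 255;0 0 0.66 0.01 0.15 0 255;0 0 0 0 0 0 255;0 0 0 0 0 0 255"

```text
time_s: 13.9
position: [0.4978, 0.0395, 0.0682]
tool_rot: [[-0.95, 0.312, -0.0], [0.312, 0.95, 0.0], [0.0, 0.0, -1.0]]
ft_force: [0.2, 0.5, -0.4]
grip_width: 0.0148
gripper_force: 31.8
```

Request:
jog_arm --plan "0 0 0.5 0.005 0.125 0 255;0 0 0 0 0 0 255;0 0 0 0 0 0 255;0 0 0 0 0 0 255"

```text
time_s: 14.23
position: [0.4981, 0.0407, 0.0683]
tool_rot: [[-0.947, 0.321, -0.0], [0.321, 0.947, -0.0], [0.0, -0.0, -1.0]]
ft_force: [0.7, -1.0, -1.4]
grip_width: 0.0151
gripper_force: 31.8
```

Request:
jog_arm --plan "0 0 0 0 0 0 180;0 0 0 0 0 0 120;0 0 0 0 0 0 100;0 0 0 0 0 0 100;0 0 0 0 0 0 100"

```text
time_s: 14.65
position: [0.4982, 0.0407, 0.0684]
tool_rot: [[-0.947, 0.321, 0.0], [0.321, 0.947, 0.0], [-0.0, 0.0, -1.0]]
ft_force: [-0.3, 0.5, -0.2]
grip_width: 0.0519
gripper_force: 0.0
```

Request:
jog_arm --plan "0 0 0 0 0 -1 100;0 0 0 0 0 -2 100;0 0 0 0 0 -2 100;0 0 0 0 0 -2 100;0 0 0 0 0 -2 100;0 0 0 0 0 -1.5 100;0 0 0 0 0 0 100"

```text
time_s: 15.23
position: [0.4993, 0.0406, 0.1761]
tool_rot: [[-0.947, 0.321, 0.005], [0.321, 0.947, -0.001], [-0.005, 0.001, -1.0]]
ft_force: [0.4, -1.3, 0.1]
grip_width: 0.0518
gripper_force: 0.0
```

Request:
jog_arm --plan "0 0 0 1.29 2.32 0 100;0 0 0 1.29 2.32 0 100;0 0 0 1.29 2.32 0 100;0 0 0 1.29 2.32 0 100;0 0 0 1.29 2.32 0 100;0 0 0 1.29 2.32 0 100;0 0 0 1.29 2.32 0 100;0 0 0 1.29 2.32 0 100;0 0 0 1.29 2.32 0 100;0 0 0 1.29 2.32 0 100"

```text
time_s: 16.07
position: [0.4497, 0.303, 0.1722]
tool_rot: [[-0.947, 0.321, -0.001], [0.321, 0.947, -0.001], [0.001, -0.001, -1.0]]
ft_force: [0.3, 0.0, -1.2]
grip_width: 0.0519
gripper_force: 0.0
```

Request:
jog_arm --plan "0 0 0 0 0 0 100;0 0 0 0 0 0 100;0 0 0 0 0 0 100"

```text
time_s: 16.32
position: [0.4503, 0.3014, 0.1725]
tool_rot: [[-0.947, 0.321, -0.001], [0.321, 0.947, -0.001], [0.001, -0.001, -1.0]]
ft_force: [-0.5, 0.3, -0.2]
grip_width: 0.0518
gripper_force: 0.0
```

```bash
python3 - <<'E'
from h import *
np.set_printoptions(precision=4,suppress=True)
im=shot("top"); f=im["pixels"]; save(im,"t2.png",(230,150,400,290),4)
for q in("lever_hole","post"):
    for r in models.tip_of("top",q)[:1]: print(q,r["at"],world(im,*r["at"],.056 if q!="post" else .08))
h,w=im["depth"].shape; T=im["world_from_camera"]; ff=h/2/np.tan(np.radians(im["fov_y"]/2))
u,v=np.meshgrid(np.arange(w),np.arange(h)); d=im["depth"]
P=(np.stack([(u-im["cx"])/ff*d,(v-im["cy"])/ff*d,d],-1)@np.array(T)[:3,:3].T+np.array(T)[:3,3]).reshape(-1,3)
m=(np.hypot(P[:,0]-.498,P[:,1]-.041)<.03)&(P[:,2]>.09); Q=P[m]; print("posttop",len(Q),Q.mean(0))
s=env.observe(); print(s["time_s"],np.array(s["position"]))
E
```

```text
lever_hole [306.4, 228.6] [0.5447 0.0225 0.056 ]
post [293.7, 251.2] [0.497  0.0451 0.08  ]
posttop 61 [0.4966 0.0406 0.0986]
16.4667 [0.4507 0.3009 0.1731]
```

View pics/t2.png

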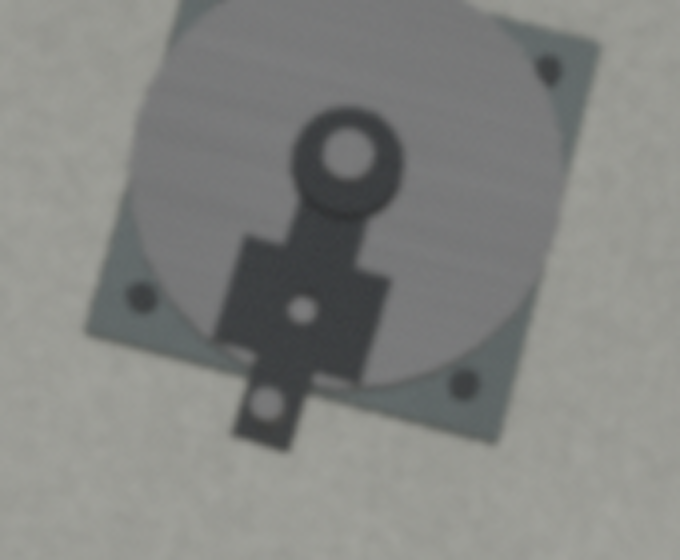

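The crop shows the lever at mid-play and undisturbed: post at crop (267,405), hole at (302,310). Next I descend on the pin in the stand.

Request:
jog_arm --plan "0 0 0 -0.08 0.08 2.5 100;0 0 0 0 0 2.5 100;0 0 0 0 0 2.5 100;0 0 0 0 0 2 100;0 0 0 0 0 1.5 100;0 0 0 0 0 1.3 100;0 0 0 0 0 0 100;0 0 0 0 0 0 100"

```text
time_s: 17.13
position: [0.4516, 0.3018, 0.0503]
tool_rot: [[-0.947, 0.322, -0.001], [0.322, 0.947, -0.0], [0.001, -0.001, -1.0]]
ft_force: [0.6, 1.4, 0.6]
grip_width: 0.0518
gripper_force: 0.0
```

Request:
jog_arm --plan "0 0 0 0 0 0.15 150;0 0 0 0 0 0 255;0 0 0 0 0 0 255;0 0 0 0 0 0 255;0 0 0 0 0 0 255;0 0 0 0 0 0 255" --grip_force 40

```text
time_s: 17.63
position: [0.452, 0.3025, 0.0497]
tool_rot: [[-0.947, 0.321, 0.002], [0.321, 0.947, 0.001], [-0.002, 0.001, -1.0]]
ft_force: [-0.5, -0.4, 6.0]
grip_width: 0.0208
gripper_force: 39.4
```

Request:
jog_arm --plan "0 0 0 0 0 -0.5 255;0 0 0 0 0 -1 255;0 0 0 0 0 -1.5 255;0 0 0 0 0 -1.5 255;0 0 0 0 0 -1.5 255;0 0 0 0 0 -1.5 255;0 0 0 0 0 -1 255;0 0 0 0 0 0 255"

```text
time_s: 18.3
position: [0.4523, 0.3027, 0.1362]
tool_rot: [[-0.947, 0.321, 0.004], [0.321, 0.947, 0.001], [-0.003, 0.003, -1.0]]
ft_force: [0.4, -0.2, -0.9]
grip_width: 0.0211
gripper_force: 39.2
```

Request:
jog_arm --plan "0 0 0 -1 -1.2 0 255;0 0 0 -1.8 -2.3 0 255;0 0 0 -2 -2.6 0 255;0 0 0 -2 -2.6 0 255;0 0 0 -2 -2.6 0 255;0 0 0 -2 -2.6 0 255;0 0 0 -2 -2.6 0 255;0 0 0 -2 -2.6 0 255;0 0 0 -2 -2.3 0 255;0 0 0 -1.2 -1 0 255"

```text
time_s: 19.13
position: [0.5506, 0.0294, 0.1332]
tool_rot: [[-0.946, 0.323, -0.001], [0.323, 0.946, -0.0], [0.001, -0.001, -1.0]]
ft_force: [0.2, 0.3, -1.2]
grip_width: 0.0213
gripper_force: 39.3
```

Request:
jog_arm --plan "0 0 0 0 0 0 255;0 0 0 0 0 0 255;0 0 0 0 0 0 255"

```text
time_s: 19.38
position: [0.5494, 0.0336, 0.1334]
tool_rot: [[-0.947, 0.32, -0.001], [0.32, 0.947, 0.001], [0.001, 0.0, -1.0]]
ft_force: [-0.1, -0.0, -2.1]
grip_width: 0.021
gripper_force: 39.3
```

Request:
jog_arm --plan "0 0 0 -0.4 -0.7 0 255;0 0 0 0 0 1 255;0 0 0 0 0 1 255;0 0 0 0 0 0.9 255;0 0 0 0 0 0 255;0 0 0 0 0 0 255;0 0 0 0 0 0 255"

```text
time_s: 19.97
position: [0.5517, 0.0246, 0.1048]
tool_rot: [[-0.947, 0.321, -0.0], [0.321, 0.947, 0.0], [0.0, 0.0, -1.0]]
ft_force: [-0.5, -0.1, 0.3]
grip_width: 0.0207
gripper_force: 39.3
```

```bash
python3 - <<'E'
from h import *
im=shot("scene"); save(im,"s2.png",(230,190,380,300),5)
s=env.observe(); print(s["time_s"],np.round(s["position"],4),np.round(s["ft_force"],1))
E
```

```text
20.0167 [0.5518 0.0246 0.1051] [-0.  -0.4 -1.4]
```

View pics/s2.png

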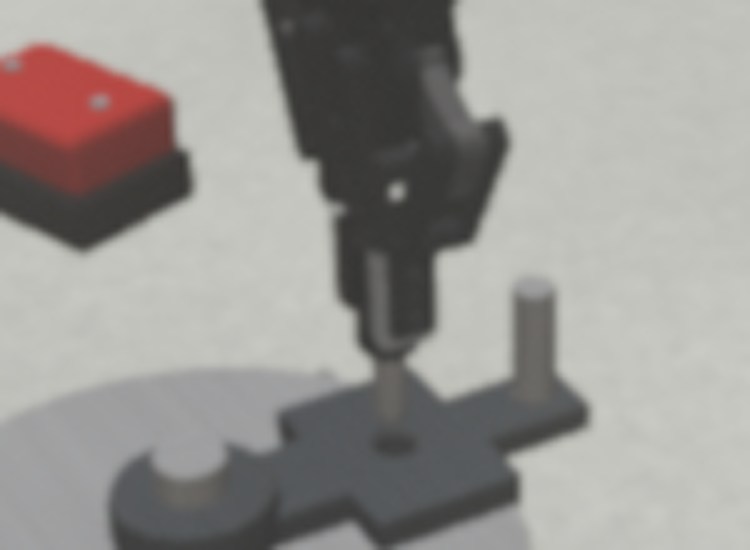

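The tip is at crop (392,422), about 9 mm above the face. The hole mouth is at (395,442), so the pin needs roughly 1 mm to the image's right, which matches the robot-frame estimate.

Request:
jog_arm --plan "0 0 0 0.1 0.08 0 255;0 0 0 0 0 0.3 255;0 0 0 0 0 0.3 255;0 0 0 0 0 0.3 255;0 0 0 0 0 0.2 255;0 0 0 0 0 0.1 255;0 0 0 0 0 0 255"

```text
time_s: 20.6
position: [0.5508, 0.0256, 0.0925]
tool_rot: [[-0.947, 0.321, -0.001], [0.321, 0.947, 0.0], [0.001, -0.0, -1.0]]
ft_force: [0.1, 0.4, -0.3]
grip_width: 0.0208
gripper_force: 39.3
```

Request:
jog_arm --plan "0 0 0 0 0 0.2 255;0 0 0 0 0 0.2 255;0 0 0 0 0 0.2 255;0 0 0 0 0 0 255"

```text
time_s: 20.93
position: [0.5507, 0.0256, 0.0864]
tool_rot: [[-0.947, 0.321, -0.001], [0.321, 0.947, 0.0], [0.001, -0.0, -1.0]]
ft_force: [0.2, -0.8, -1.2]
grip_width: 0.0207
gripper_force: 39.3
```

Request:
jog_arm --plan "0 0 0 0 0 0.2 255;0 0 0 0 0 0.2 255;0 0 0 0 0 0.1 255;0 0 0 0 0 0 255"

```text
time_s: 21.27
position: [0.5508, 0.0256, 0.0815]
tool_rot: [[-0.947, 0.321, -0.0], [0.321, 0.947, 0.0], [0.001, -0.0, -1.0]]
ft_force: [0.6, -0.2, -1.0]
grip_width: 0.0209
gripper_force: 39.3
```

Request:
jog_arm --plan "0 0 0 0 0 0.1 255;0 0 0 0 0 0.1 255;0 0 0 0 0 0.1 255;0 0 0 0 0 0 255"

```text
time_s: 21.6
position: [0.5508, 0.0256, 0.0786]
tool_rot: [[-0.947, 0.321, -0.0], [0.321, 0.947, 0.0], [0.0, -0.0, -1.0]]
ft_force: [-0.2, 0.3, -1.8]
grip_width: 0.0206
gripper_force: 39.3
```

No contact yet at the disc height. I'll continue towards home, which is TCP z of about 0.0657.

Request:
jog_arm --plan "0 0 0 0 0 0.15 255;0 0 0 0 0 0.15 255;0 0 0 0 0 0.15 255;0 0 0 0 0 0 255"

```text
time_s: 21.93
position: [0.5507, 0.0256, 0.074]
tool_rot: [[-0.947, 0.321, -0.001], [0.321, 0.947, 0.0], [0.001, -0.0, -1.0]]
ft_force: [-0.6, -0.7, -0.6]
grip_width: 0.021
gripper_force: 39.3
```

Request:
jog_arm --plan "0 0 0 0 0 0.15 255;0 0 0 0 0 0.15 255;0 0 0 0 0 0.15 255;0 0 0 0 0 0.1 255;0 0 0 0 0 0 255"

```text
time_s: 22.35
position: [0.5508, 0.0256, 0.0685]
tool_rot: [[-0.947, 0.321, -0.0], [0.321, 0.947, 0.0], [0.0, -0.0, -1.0]]
ft_force: [-0.3, 0.2, -0.3]
grip_width: 0.0207
gripper_force: 39.3
```

Request:
jog_arm --plan "0 0 0 0 0 0.1 255;0 0 0 0 0 0.08 255;0 0 0 0 0 0.05 255;0 0 0 0 0 0 255"

```text
time_s: 22.68
position: [0.5509, 0.0256, 0.0664]
tool_rot: [[-0.947, 0.321, -0.0], [0.321, 0.947, 0.0], [0.0, -0.0, -1.0]]
ft_force: [0.6, -0.0, -0.7]
grip_width: 0.0209
gripper_force: 39.3
```

Request:
jog_arm --plan "0 0 0 0 0 0.05 255;0 0 0 0 0 0.03 255;0 0 0 0 0 0 255"

```text
time_s: 22.93
position: [0.5509, 0.0256, 0.0658]
tool_rot: [[-0.947, 0.321, 0.0], [0.321, 0.947, -0.0], [-0.0, -0.0, -1.0]]
ft_force: [0.2, 0.2, -1.4]
grip_width: 0.0208
gripper_force: 39.4
```

Request:
jog_arm --plan "0 0 0 0 0 0.05 255;0 0 0 0 0 0.02 255;0 0 0 0 0 0 255"

```text
time_s: 23.18
position: [0.551, 0.0256, 0.0657]
tool_rot: [[-0.947, 0.321, 0.001], [0.321, 0.947, -0.0], [-0.001, 0.0, -1.0]]
ft_force: [-2.1, -0.1, 6.2]
grip_width: 0.0208
gripper_force: 40.1
```

Request:
jog_arm --plan "0 0 0 0 0 -0.04 255;0 0 0 0 0 0 200;0 0 0 0 0 0 130;0 0 0 0 0 0 100;0 0 0 0 0 0 100;0 0 0 0 0 0 100"

```text
time_s: 23.68
position: [0.5509, 0.0256, 0.0653]
tool_rot: [[-0.947, 0.321, -0.0], [0.321, 0.947, 0.0], [0.0, -0.0, -1.0]]
ft_force: [-0.6, -0.0, 1.0]
grip_width: 0.0516
gripper_force: 0.0
```

Request:
jog_arm --plan "0 0 0 0 0 -1 100;0 0 0 0 0 -2 100;0 0 0 0 0 -2 100;0 0 0 0 0 -2 100;0 0 0 0 0 -2 100;0 0 0 0 0 -2 100;0 0 0 0 0 0 100"

```text
time_s: 24.27
position: [0.5524, 0.0254, 0.18]
tool_rot: [[-0.947, 0.321, 0.007], [0.321, 0.947, -0.001], [-0.007, 0.001, -1.0]]
ft_force: [0.9, 0.5, 0.4]
grip_width: 0.0523
gripper_force: 0.0
```

Request:
jog_arm --plan "0 0 0 2 3 0 100;0 0 0 2 3 0 100;0 0 0 2 3 0 100;0 0 0 2 3 0 100;0 0 0 2 3 0 100;0 0 0 2 3 0 100;0 0 0 0 0 0 100;0 0 0 0 0 0 100"

```text
time_s: 24.93
position: [0.4942, 0.236, 0.1753]
tool_rot: [[-0.948, 0.318, -0.0], [0.318, 0.948, -0.0], [0.0, -0.0, -1.0]]
ft_force: [-0.4, -0.6, 0.2]
grip_width: 0.0511
gripper_force: 0.0
```

```bash
python3 - <<'E'
from h import *
np.set_printoptions(precision=4,suppress=True)
for c in("top","scene"):
    im=shot(c); h,w=im["depth"].shape; T=np.array(im["world_from_camera"]); ff=h/2/np.tan(np.radians(im["fov_y"]/2))
    u,v=np.meshgrid(np.arange(w),np.arange(h)); d=im["depth"]
    P=(np.stack([(u-im["cx"])/ff*d,(v-im["cy"])/ff*d,d],-1)@T[:3,:3].T+T[:3,3]).reshape(-1,3)
    for n,x,y,z in(("head",.55,.025,.085),("post",.497,.041,.09)):
        Q=P[(np.hypot(P[:,0]-x,P[:,1]-y)<.02)&(P[:,2]>z)&(P[:,2]<.13)]
        print(c,n,len(Q),np.median(Q,0),np.percentile(Q[:,2],95))
save(im,"s3.png",(200,180,600,440),2)
s=env.observe(); print(s["time_s"],s["position"])
E
```

```text
top head 110 [0.5488 0.0251 0.0965] 0.09926028460753877
top post 61 [0.4969 0.0403 0.0999] 0.10262841973853876
scene head 153 [0.5541 0.0304 0.0961] 0.09880291884788091
scene post 82 [0.5012 0.0444 0.099 ] 0.10188106240333526
25.0333 [0.4951 0.2341 0.1753]
```

View pics/s3.png

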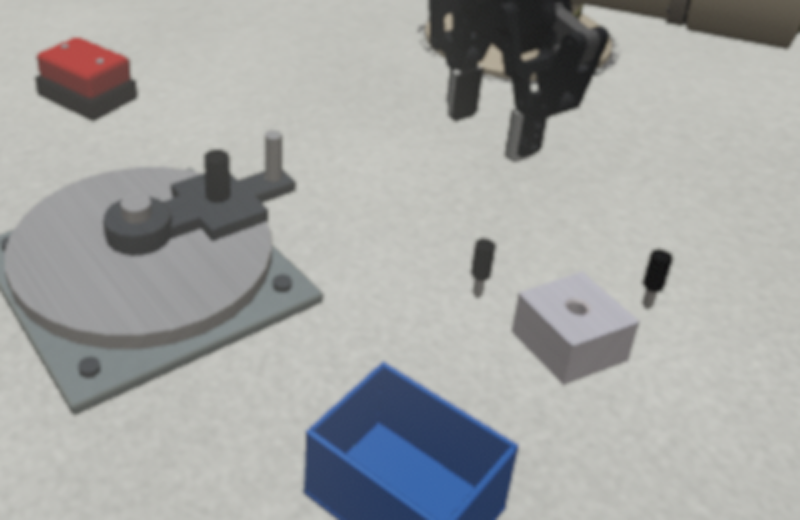

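The pin head at crop (217,175) sits flush on the lever. Its top measures about 0.098 m, as it should when home. The gripper is clear and the other things are untouched.

```bash
python3 -c "
from rig import job; print(job.close_job())"
```

```text
the job is handed in; nothing more can be done
None
```

I felt the lever's play left then right (about 5.5 N at the post each way), brought it back to the middle, seated the largest pin fully home, and handed the job in at about 25 s with the gripper clear.

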